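# Hold a fire brick offcut in the sawing board

## Robot

A 6-joint arm with a two-finger parallel gripper is mounted at the origin on a cart in front of the work surface, level with it; the furniture and walls round the work are solid. World frame = base frame: x ahead of the robot, y to its left, z up, the work surface at z = 0. Lengths are in mm, angles in rad, forces in N, time in s.
With the tool pointing down it reaches from about 350 to 775 mm from the base axis. Payload 5.5 kg.
Tool frame: the origin (TCP) lies midway between the tips of the shut fingers; the grasp point (between the pads) lies 19 mm behind it (hold_point_z is the distance from the TCP to the grasp point, in mm); x points along the fingers, y is the direction in which the jaws open and shut, and the axes are right-handed (so a half turn about x gives the same grasp; the last joint's range is limited). The gripper opens to 85 mm and grips with 20 to 120 N. Pads are 22 mm wide; open, the fingers measure 114 mm over their backs; the gripper's body (76 mm by 85 mm) begins 54 mm behind the grasp point. The pads swing forward as they close: fully open they stand 13 mm farther back than shut.
Start: joints at [1.12, 0.313, 0.046, 1.304, 0, 1.431], TCP at [175.872, 547.486, 231.323] pointing down, gripper open.
Joint ranges: [-2.76, 2.76], [-0.86, 1.69], [-1.03, 1.26], [-2.2, 2.34], [-1.47, 1.5], [-3.14, 3.14]. Speed limits (rad/s): [2.57, 2.57, 3.14, 3.14, 3.14, 3.14].

## Interface

Orientations are given as a unit quaternion [w, x, y, z].
In Python, from cell import observe, get_image, hand_in, look_for, hold_point_z gives the robot as it stands. The module is installed in compiled form; this text tells all that it offers.
- The arm moves only by the shell command python3 -m inch 'ROWS' [OPENING]. ROWS is JSON, a list of rows, each an object of numbers: "dx", "dy", "dz": the shift along the tool's x, y, z in m; "ax", "ay", "az": the turn, a rotation vector about the tool's x, y, z in degrees. In form: [{"dx": .., "dy": .., "dz": .., "ax": .., "ay": .., "az": ..}, ...]. A call has 1 to 5 rows; each row shifts and turns the commanded pose from where the row before left it, along the tool's axes as they then stand; what a row does not reach is not made up. A row lasts 1/8 s, in which the tool goes at most 62.5 mm and 10.7 degrees, less where a joint would pass 70% of its speed; a pose out of reach is approached as far as the arm can. A call is refused whole if a number of a shift passes 0.0625 or a number of a turn 10.7, either way. A call with a gripper value outside its range is refused whole. OPENING is the closure in counts, from 0 (fully open) to 255 (shut), set as the call begins (- or left out, the last holds). The fingers move at their own pace and stop on an object; the grip force is fixed at half the most. Time passes only in rows, so rows that do not move let the fingers close. It gives the time, the measured TCP pose, the force and the opening at its end, in the units of the state.
- observe(): the state, without advancing time (a new reading comes with each control period).
- get_image(name): name is "scene" or "top" or "wrist"; returns a dict with "image" (480x640x3 uint8, red, green, blue), "range_z" (480x640 float32, mm along the optical axis (not along the pixel's ray), 0 where there is no reading), "fx", "fy", "cx", "cy" (pixels), "rvec" (rotation vector, rad) and "tvec" (3), from world to camera coordinates, as OpenCV has them; the wrist camera has in their place "tool_from_camera" (4x4, takes a point from camera to tool coordinates, whose origin is the TCP and whose axes are the tool frame's). Camera axes: x right, y down, z forward; pixel columns grow to the right and rows downward; lengths in mm; the calibration is good to about 2 mm. The wrist camera is an equidistant fisheye: a pixel r from the principal point sees the ray r / f radians off the axis. A picture is of the moment at which its call begins: read the wrist's pose just before it.
- hand_in(): hands the job in, once; it reports no verdict.
Trained networks look in the newest picture that a camera, given by its name, has taken for a name from the list of things; names that differ only in an ending like _2 or _b are one class to them, and where a whole thing is asked for, a point or a joint stands for the part that bears it (a point fixed in the world has none). Each returns a list of dicts, best first, with "confidence" (0 to 1); they miss things now and then, are a little off and sometimes report something else, mostly with a low value. They report only what shows in the picture. A call takes as long as a camera call. They do not tell look-alikes from the thing itself.
- look_for(camera, name): "extent" ([left, top, width, height] as shares, 0 to 1, of the picture: columns of its width, rows of its height, round what is visible of it).
The state is a dict: "clock": time; "q": joint angles; "dq": joint speeds; "joint_efforts": joint torques, N m; "position": TCP position; "eef_rot": TCP orientation; "ft_force": force on the tool from outside, world axes, zero at the start; "ft_torque": the same for the moment, N m; "grip_width": finger opening in mm.
Only numpy, scipy, OpenCV 4.12 (cv2) and the standard library are available. Lean on these libraries where they do the work, as an engineer would, in place of code of your own. Each camera call takes 0.05 s, during which the arm holds its last target.

## Task

Slide the cream fire brick offcut along the wooden sawing board, without lifting or tipping it, until its right-hand end meets the dark stop block and its long back side lies flush along the fence. Then press it with one firm diagonal push, down onto the board and against the fence at the same time, and finish while still holding it pressed like that, ready to be sawn. The brick is soft, so do not ram it, and leave the cup, the clay elephant and the clay fish where they stand.

Things in the scene. Friction and masses are not known exactly. Their poses are not given: they have to be found in the camera images.
- brick_mid (a point): Centre of the cream soft fire brick offcut: 50 mm (its x, the width to grip) by 100 mm (its y) by 64 mm tall, 0.18 to 0.29 kg. Starts on the base, off stop and fence, turned. Its top 39 mm stand above the fence and top 30 mm above the stop, so it can be gripped across x from above when seated. Friction on base and fence 0.28 to 0.42. A push of 12 to 18 N down and as much to the fence holds it; 60 N crushes it.
- sawing_board: Fixed plywood sawing board. Origin: centre of its underside, on the table. Its x axis points horizontally to the fence (roughly away from the robot), y along the fence (to the left), z up. Base 200 mm (x) by 360 mm (y), top face at z = 12 mm. With the brick seated on base and fence, its centre is at x = +50, z = 44 mm. The dark saw slot at y = +10 mm is only a mark.
- fence: Fixed straight wooden fence along the base's far edge: 360 mm long, 25 mm tall above the base (top 37 mm above the table), 25 mm thick. Origin: middle of the foot of its upright front face (x = +75, z = 12 mm in the board's frame); axes parallel to the board's, so the face looks along -x.
- stop_face (a point): Centre of the working face of the fixed dark wooden stop block astride the fence, right of the middle; axes parallel to the board's. The face looks along +y (left), square to the fence, 45 mm deep, 34 mm tall above the base. With its end on it the brick's centre is 50 mm to +y of it. The block reaches 40 mm to -y and 46 mm above the table, its brass screw (over the fence) 57 mm.
- cup: Small bisque cup with a blue band, 67 mm wide, 61 mm tall, standing on the table behind the fence; origin under its centre. Leave alone.
- clay_elephant: Flat grey clay elephant, 74 by 56 by 7 mm, on the table to the left of the board; origin under its centre. Leave alone.
- clay_fish: Flat blue clay fish, 82 by 86 by 7 mm, on the table to the right of the board; origin under its centre. Leave alone.
Things that resemble listed ones, but are neither listed nor needed, are in the scene too. What is shaped like the part that bears brick_mid but green or turquoise is not meant.

How it is judged (in metres and radians):
At the end, for the whole second after the job is handed in: The fingers hold the brick at rest on the base (within 3 mm), upright and square to the fence (0.06 rad), its back within 4 mm of the fence and its end within 5 mm of the stop, pressing on the fence with over 3 N and on the base with over 5 N (weight included) (x of brick_mid in the frame of sawing_board above 0.046 m and y of brick_mid in the frame of stop_face between 0.045 and 0.055 m and z of brick_mid in the frame of sawing_board below 0.047 m and angle between the y axis of brick_mid and the y axis of sawing_board, either way round below 0.06 rad and angle between brick_mid's own z axis and vertical below 0.06 rad and contact force between each of fence, the fingers and brick above 3 N and contact force between sawing_board and brick above 5 N and linear speed of brick below 0.01 m/s); the arm keeps its last pose, push and grip.
It fails at once if the brick is lifted more than 10 mm off the base (z of brick_mid in the frame of sawing_board above 0.054 m).
It fails at once if the brick is tipped by more than 0.25 rad (angle between brick_mid's own z axis and vertical above 0.25 rad).
It fails at once if the brick is rammed or crushed: more than 60 N on the fence, the base or the stop (contact force between any of fence, sawing_board, stop_block and brick above 60 N).
It fails at once if the cup, the clay elephant or the clay fish is moved by more than 20 mm (distance of any of cup, clay_elephant, clay_fish from where it was at the start of the episode above 0.02 m).
It also fails if it takes over 48 s, if anything falls off the work surface, if the arm or the gripper's body presses on something with over 40 N, if the wrist force passes 120 N, or if a joint passes its speed limit or range.

## Working session

There is one attempt and no reset: what is moved stays moved. The work goes in short steps, Python scripts to look and compute and a shell command to move; the robot and the scene stay as the last step left them, time stands still between calls to the robot, and variables do not carry over. Pictures are saved under pics/ and viewed, and the job is handed in when it is done.

```bash
mkdir -p pics; ls; cat > h.py <<'E'
import numpy as np, cv2
from cell import *
def save(name,fn,crop=None,scale=1):
    d=get_image(name); im=d["image"][:,:,::-1].copy()
    if crop: x0,y0,x1,y1=crop; im=im[y0:y1,x0:x1]
    if scale!=1: im=cv2.resize(im,None,fx=scale,fy=scale,interpolation=cv2.INTER_CUBIC)
    cv2.imwrite("pics/"+fn,im); return d
def cloud(d):
    z=d["range_z"].astype(float); v,u=np.mgrid[0:480,0:640]
    p=np.stack([(u-d["cx"])/d["fx"]*z,(v-d["cy"])/d["fy"]*z,z],-1)
    R=cv2.Rodrigues(np.array(d["rvec"],float))[0]
    w=(p-np.array(d["tvec"]).ravel())@R
    w[z==0]=np.nan
    return w
E
python3 - <<'E'
from h import *
s=observe(); print({k:np.round(v,4).tolist() if not isinstance(v,float) else v for k,v in s.items()})
for c in ["top","scene"]:
    d=save(c,c+"0.png"); w=cloud(d); np.save(c+".npy",w); np.save(c+"_im.npy",d["image"])
    for n in ["brick_mid","sawing_board","fence","stop_face","cup","clay_elephant","clay_fish"]:
        print(c,n,[( (np.array(r["extent"])*[640,480,640,480]).round().tolist(),round(r["confidence"],2)) for r in look_for(c,n)][:4])
E
```

```text
pics
{'clock': 0.0, 'q': [1.1204, 0.3141, 0.0449, 1.3036, 0.0, 1.4312], 'dq': [0.001, 0.0011, 0.0012, -0.0024, 0.0006, 0.0001], 'joint_efforts': [0.0024, -48.0621, 29.8535, 0.0191, -0.0002, 0.0], 'position': [175.601, 546.9583, 230.356], 'eef_rot': [0.6984, 0.1088, 0.6988, -0.1101], 'ft_force': [0.0579, 0.77, -0.2978], 'ft_torque': [-0.023, -0.018, -0.0335], 'grip_width': 85.61102927021261}
top brick_mid [([235.0, 186.0, 51.0, 54.0], 0.93), ([315.0, 134.0, 26.0, 59.0], 0.89), ([311.0, 297.0, 56.0, 32.0], 0.87), ([246.0, 300.0, 22.0, 37.0], 0.75)]
top sawing_board [([413.0, 241.0, 29.0, 41.0], 0.42)]
top fence [([294.0, 250.0, 169.0, 12.0], 0.64)]
top stop_face [([417.0, 242.0, 25.0, 43.0], 0.91)]
top cup [([385.0, 195.0, 33.0, 37.0], 0.78), ([245.0, 301.0, 23.0, 38.0], 0.48)]
top clay_elephant [([244.0, 300.0, 23.0, 36.0], 0.93)]
top clay_fish [([476.0, 295.0, 38.0, 40.0], 0.91)]
scene brick_mid [([372.0, 184.0, 48.0, 47.0], 0.87), ([309.0, 174.0, 30.0, 53.0], 0.83), ([270.0, 258.0, 52.0, 51.0], 0.7)]
scene sawing_board [([247.0, 238.0, 178.0, 164.0], 0.98)]
scene fence [([308.0, 227.0, 124.0, 118.0], 0.82), ([377.0, 299.0, 45.0, 43.0], 0.73)]
scene stop_face [([376.0, 300.0, 45.0, 43.0], 0.76)]
scene cup [([392.0, 256.0, 36.0, 38.0], 0.65), ([376.0, 296.0, 47.0, 44.0], 0.57)]
scene clay_elephant [([232.0, 240.0, 33.0, 23.0], 0.58)]
scene clay_fish [([392.0, 384.0, 41.0, 41.0], 0.8)]
```

View pics/top0.png

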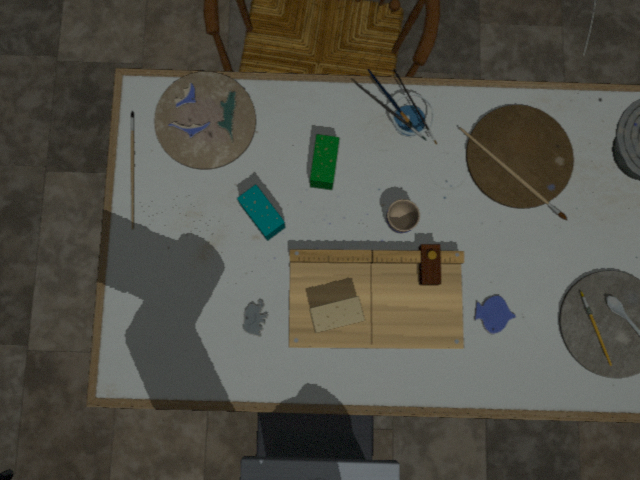

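View pics/scene0.png

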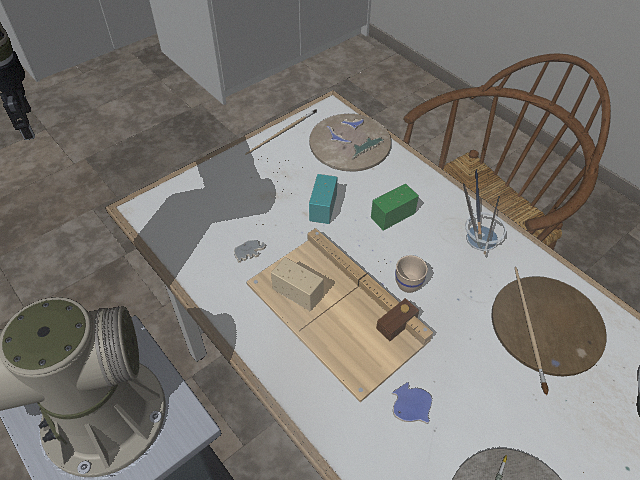

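Top view candidates: the cream brick at (337,313) on the board, the teal block at (261,212), and the green block at (324,162). By the description it is the cream one. I'll check it in a crop and measure it from depth.

```bash
python3 - <<'E'
from h import *
im=np.load("top_im.npy")[:,:,::-1]; cv2.imwrite("pics/crop0.png",cv2.resize(im[235:360,230:480],None,fx=3,fy=3,interpolation=cv2.INTER_CUBIC))
for c in ["top","scene"]:
    w=np.load(c+".npy"); 
    if c=="top": print(w[313,337],w[340,300],w[340,450],w[255,450],w[255,310],w[262,430],w[330,270])
    w=w.reshape(-1,3); w=w[np.isfinite(w).all(1)]
    # table-height check
    near=w[(w[:,0]>200)&(w[:,0]<800)&(abs(w[:,1])<400)]
    h=np.histogram(near[:,2],bins=np.arange(-10,90,2)); print(c,dict(zip(h[1][:-1].tolist(),h[0].tolist())))
E
```

```text
[443.08446486 -25.41809921  77.31096935] [388.61085639  45.72093103  14.33219255] [ 397.70102738 -262.3307102    11.06504121] [ 569.92455428 -256.58933607   39.93979066] [560.84378006  30.69546127  40.66236512] [ 553.55583359 -214.48127053   44.48696752] [407.14249711 108.68766982  -0.68631305]
top {-10: 146, -8: 1237, -6: 6078, -4: 16310, -2: 23584, 0: 18441, 2: 7850, 4: 2474, 6: 2003, 8: 3779, 10: 5221, 12: 4196, 14: 1728, 16: 483, 18: 122, 20: 87, 22: 71, 24: 63, 26: 49, 28: 60, 30: 111, 32: 295, 34: 547, 36: 630, 38: 406, 40: 182, 42: 221, 44: 249, 46: 214, 48: 92, 50: 30, 52: 43, 54: 59, 56: 100, 58: 213, 60: 506, 62: 759, 64: 578, 66: 230, 68: 60, 70: 88, 72: 275, 74: 470, 76: 328, 78: 113, 80: 14, 82: 0, 84: 0, 86: 0}
scene {-10: 53, -8: 130, -6: 768, -4: 4868, -2: 15296, 0: 19592, 2: 11043, 4: 3024, 6: 1231, 8: 1700, 10: 3836, 12: 4956, 14: 2601, 16: 696, 18: 253, 20: 191, 22: 208, 24: 158, 26: 174, 28: 178, 30: 157, 32: 216, 34: 411, 36: 669, 38: 580, 40: 238, 42: 207, 44: 335, 46: 300, 48: 199, 50: 128, 52: 103, 54: 119, 56: 133, 58: 159, 60: 213, 62: 419, 64: 491, 66: 303, 68: 87, 70: 52, 72: 102, 74: 259, 76: 406, 78: 185, 80: 34, 82: 0, 84: 0, 86: 0}
```

View pics/crop0.png

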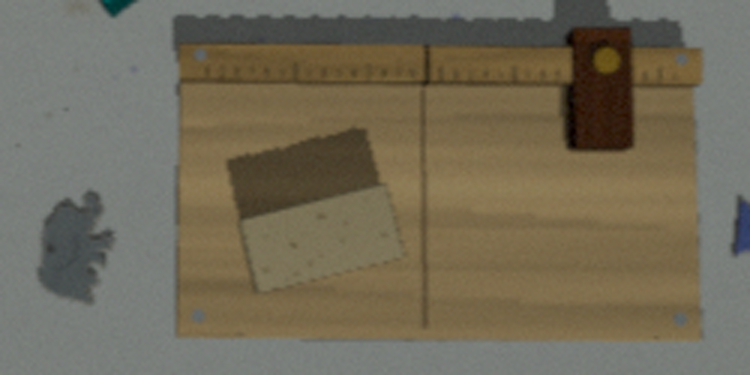

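The crop shows the cream speckled brick top at crop (323,238), which is image (338,314). The dark strip behind it is only its shadow. Next I'll get precise positions from the edges, intersecting rays with known heights.

```bash
cat >> h.py <<'E'
def ray(d,u,v,z):
    R=cv2.Rodrigues(np.array(d["rvec"],float))[0]; t=np.array(d["tvec"],float).ravel()
    c=-R.T@t; r=R.T@np.array([(u-d["cx"])/d["fx"],(v-d["cy"])/d["fy"],1]); 
    return (c+r*(z-c[2])/r[2])
E
python3 - <<'E'
from h import *
d=get_image("top")
# crop px -> image
f=lambda x,y,z: ray(d,230+(x+.5)/3-.5,235+(y+.5)/3-.5,z).round(1)[:2]
print("brick corners",[f(x,y,76) for x,y in [(242,220),(383,185),(405,257),(258,292)]])
hsv=cv2.cvtColor(d["image"],cv2.COLOR_RGB2HSV); w=cloud(d)
m=(w[...,2]>66)&(w[...,0]>350)&(w[...,0]<600)&(w[...,1]>-150)&(w[...,1]<60)
p=w[m][:,:2]; print(len(p),cv2.minAreaRect(p.astype(np.float32)))
vv,uu=np.where(m); rr=cv2.minAreaRect(np.stack([uu,vv],1).astype(np.float32)); print([ray(d,*q,76)[:2].round(1) for q in cv2.boxPoints(rr)])
print("base near edge L/R",f(179,338,12),f(702,338,12))
print("fence top front L,R",f(180,84,37),f(565,84,37),f(690,85,37))
print("fence back top",f(180,45,37),f(700,47,37))
print("stop top corners",[f(x,y,46) for x,y in [(570,28),(630,28),(633,150),(568,150)]])
print("cup",ray(d,402,213,30),"fish",ray(d,495,314,7))
# scene
s=get_image("scene"); ws=cloud(s)
m=(ws[...,2]>70)&(ws[...,0]>350)&(ws[...,0]<560)&(ws[...,1]>-150)&(ws[...,1]<60); p=ws[m][:,:2]; print(len(p),cv2.minAreaRect(p.astype(np.float32)))
im=s["image"][:,:,::-1]; cv2.imwrite("pics/s1.png",cv2.resize(im[220:410,235:445],None,fx=3,fy=3,interpolation=cv2.INTER_CUBIC))
E
```

```text
brick corners [array([451.3,  27. ]), array([476.9, -64.7]), array([430.5, -79.9]), array([405.2,  15.2])]
1302 ((441.82684326171875, -26.16415023803711), (49.674320220947266, 100.01007843017578), 15.604231834411621)
[array([451.9,  28.8]), array([479. , -67.6]), array([431.2, -80.5]), array([404.5,  15.3])]
base near edge L/R [373.2  67. ] [ 383.7 -290.1]
fence top front L,R [544.2  71.8] [ 552.4 -191.4] [ 554.4 -277.1]
fence back top [571.1  72.8] [ 580.9 -284.2]
stop top corners [array([ 589.8, -193. ]), array([ 591.1, -234.1]), array([ 507.7, -235.7]), array([ 506.4, -191.8])]
cup [ 656.95571535 -158.97751486   30.        ] fish [ 453.82785714 -357.41745834    7.        ]
1029 ((440.3386535644531, -24.814159393310547), (52.91465759277344, 100.62628936767578), 14.638218879699707)
```

View pics/s1.png

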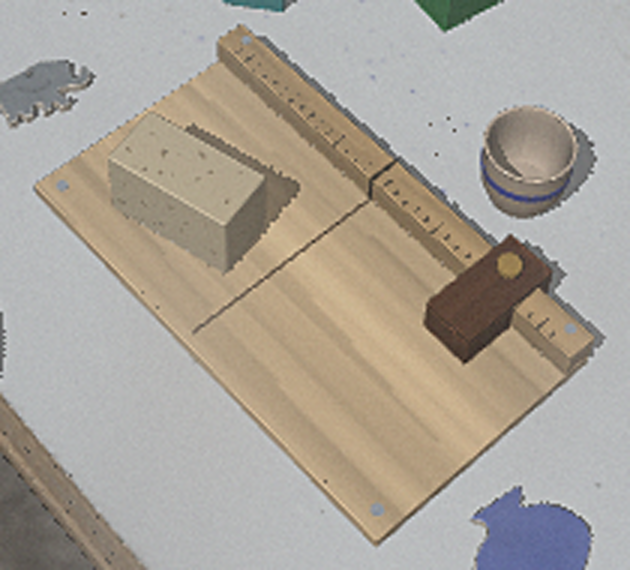

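```bash
cat > g.py <<'E'
from h import *
from scipy.spatial.transform import Rotation as Ro
import sys
# usage: g.py x y z yaw_deg(of tool y in world)
def rem(x,y,z,yaw):
    s=observe(); q=s["eef_rot"]; R=Ro.from_quat([q[1],q[2],q[3],q[0]])
    best=None
    for k in (0,180):
        a=np.deg2rad(yaw+k); ty=np.array([np.cos(a),np.sin(a),0]); tx=np.array([0,0,-1.])
        T=Ro.from_matrix(np.stack([tx,ty,np.cross(tx,ty)],1)); r=(R.inv()*T).as_rotvec(degrees=True)
        if best is None or np.linalg.norm(r)<np.linalg.norm(best): best=r
    dp=np.array([x,y,z])-s["position"]
    np.set_printoptions(precision=4,suppress=True)
    print("pos",np.array(s["position"]).round(1),"world d",dp.round(1),"tool shift m",(R.inv().apply(dp)/1000).round(4),"turn",best.round(2))
    print("force",np.round(s["ft_force"],1),"tq",np.round(s["ft_torque"],2),"grip",round(s["grip_width"],1),"clock",s["clock"]); print("R",R.as_matrix().round(3).tolist(),"q6",round(s["q"][5],2))
if __name__=="__main__": rem(*map(float,sys.argv[1:5]))
E
python3 g.py 441.5 -26 180 15.4; python3 -c "
from cell import *
print(hold_point_z() if callable(hold_point_z) else hold_point_z)"
```

```text
pos [175.9 547.5 231.3] world d [ 265.6 -573.5  -51.3] tool shift m [ 0.0513 -0.4648  0.4283] turn [56.79 -0.   -0.01]
force [ 0.3 -0.6  0.5] tq [-0.02  0.   -0.04] grip 85.4 clock 0.9
R [[0.0, 0.306, 0.952], [0.0, 0.952, -0.306], [-1.0, 0.0, -0.0]] q6 1.43
18.700000000000003
```

```bash
python3 -m inch '[{"dx":0,"dy":-0.03,"dz":0.028},{"dx":0.005,"dy":-0.039,"dz":0.036},{"dx":0.005,"dy":-0.039,"dz":0.036},{"dx":0.005,"dy":-0.039,"dz":0.036},{"dx":0.005,"dy":-0.039,"dz":0.036}]' 0; python3 g.py 441.5 -26 180 15.4
```

```text
pos [175.9 547.5 231.3] world d [ 265.6 -573.5  -51.3] tool shift m [ 0.0513 -0.4648  0.4283] turn [56.79 -0.   -0.01]
force [ 0.3 -0.6  0.5] tq [-0.02  0.   -0.04] grip 85.4 clock 0.9
R [[0.0, 0.306, 0.952], [0.0, 0.952, -0.306], [-1.0, 0.0, -0.0]] q6 1.43invalid input at $[0]: expected keys dx, dy, dz, ax, ay, az
```

All six keys are needed in every row.

```bash
python3 -m inch '[{"dx":0,"dy":-0.03,"dz":0.028,"ax":0,"ay":0,"az":0},{"dx":0.005,"dy":-0.039,"dz":0.036,"ax":0,"ay":0,"az":0},{"dx":0.005,"dy":-0.039,"dz":0.036,"ax":0,"ay":0,"az":0},{"dx":0.005,"dy":-0.039,"dz":0.036,"ax":0,"ay":0,"az":0},{"dx":0.005,"dy":-0.039,"dz":0.036,"ax":0,"ay":0,"az":0}]' 0; python3 g.py 441.5 -26 180 15.4
```

```text
clock: 1.52
position: [283.3, 316.4, 211.4]
eef_rot: [0.699, 0.11, 0.698, -0.109]
ft_force: [0.8, -0.4, -0.4]
grip_width: 85.3
pos [283.3 316.4 211.4] world d [ 158.2 -342.4  -31.4] tool shift m [ 0.0313 -0.2777  0.2552] turn [56.82  0.01 -0.06]
force [ 0.8 -0.4 -0.4] tq [-0.03 -0.   -0.  ] grip 85.3 clock 1.525
R [[0.001, 0.305, 0.952], [0.001, 0.952, -0.305], [-1.0, 0.001, 0.001]] q6 0.96
```

```bash
python3 -m inch '[{"dx":0.005,"dy":-0.039,"dz":0.036,"ax":0,"ay":0,"az":0},{"dx":0.005,"dy":-0.039,"dz":0.036,"ax":0,"ay":0,"az":0},{"dx":0.005,"dy":-0.039,"dz":0.036,"ax":0,"ay":0,"az":0},{"dx":0.005,"dy":-0.039,"dz":0.036,"ax":0,"ay":0,"az":0},{"dx":0.005,"dy":-0.039,"dz":0.036,"ax":0,"ay":0,"az":0}]'; python3 -m inch '[{"dx":0,"dy":-0.039,"dz":0.036,"ax":0,"ay":0,"az":0},{"dx":0,"dy":-0.03,"dz":0.026,"ax":5,"ay":0,"az":0},{"dx":0,"dy":0,"dz":0,"ax":10,"ay":0,"az":0},{"dx":0,"dy":0,"dz":0,"ax":10,"ay":0,"az":0},{"dx":0,"dy":0,"dz":0,"ax":10,"ay":0,"az":0}]'; python3 -m inch '[{"dx":0,"dy":0,"dz":0,"ax":10,"ay":0,"az":0},{"dx":0,"dy":0,"dz":0,"ax":8,"ay":0,"az":0},{"dx":0,"dy":0,"dz":0,"ax":3.8,"ay":0,"az":0},{"dx":0,"dy":0,"dz":0,"ax":0,"ay":0,"az":0}]';python3 g.py 441.5 -26 180 15.4
```

```text
clock: 2.15
position: [395.2, 75.4, 186.5]
eef_rot: [0.699, 0.11, 0.698, -0.109]
ft_force: [1.2, 0.9, 0.4]
grip_width: 85.4
clock: 2.78
position: [432.5, -7.8, 186.3]
eef_rot: [0.632, 0.317, 0.632, -0.316]
ft_force: [0.1, 0.3, 0.2]
grip_width: 85.4
clock: 3.28
position: [432.5, -7.6, 186.4]
eef_rot: [0.563, 0.428, 0.563, -0.428]
ft_force: [-1.4, 1.2, 0.1]
grip_width: 85.4
pos [432.5  -7.6 186.4] world d [  9.  -18.4  -6.4] tool shift m [0.0064 0.0038 0.0202] turn [ 0.03  0.   -0.02]
force [-1.4  1.2  0.1] tq [0.04 0.01 0.03] grip 85.4 clock 3.275
R [[0.0, 0.964, 0.266], [0.0, 0.266, -0.964], [-1.0, 0.0, 0.0]] q6 1.1
```

```bash
python3 -m inch '[{"dx":0.006,"dy":0.004,"dz":0.020,"ax":0,"ay":0,"az":0},{"dx":0,"dy":0,"dz":0,"ax":0,"ay":0,"az":0}]' 60; python3 -m inch '[{"dx":0,"dy":0,"dz":0,"ax":0,"ay":0,"az":0}]'; python3 g.py 441.5 -26 180 15.4; python3 - <<'E'
from h import *
from scipy.spatial.transform import Rotation as Ro
s=observe();q=s["eef_rot"]; R=Ro.from_quat([q[1],q[2],q[3],q[0]]).as_matrix()
d=save("wrist","w1.png")
z=d["range_z"].astype(float); v,u=np.mgrid[0:480,0:640]; dx=u-d["cx"];dy=v-d["cy"];r=np.hypot(dx,dy)+1e-9;th=r/d["fx"]
p=np.stack([np.tan(th)*dx/r*z,np.tan(th)*dy/r*z,z,np.ones_like(z)],-1)
M=np.array(d["tool_from_camera"]); print(M.round(3).tolist())
t=(p@M.T)[...,:3]; w=t@R.T+s["position"]; ok=(z>0)&(th<1.3)
m=ok&(w[...,2]>68)&(w[...,2]<84)&(np.hypot(w[...,0]-441,w[...,1]+26)<70)
print(m.sum()); pp=w[m][:,:2]; print(cv2.minAreaRect(pp.astype(np.float32)),np.median(w[m][:,2]))
for lo,hi in((30,44),):
  f=ok&(w[...,2]>lo)&(w[...,2]<hi)&(w[...,0]>520); print(f.sum())
np.save("w1.npy",np.where(ok[...,None],w,np.nan))
E
```

```text
clock: 3.52
position: [442.3, -27.1, 179.8]
eef_rot: [0.562, 0.429, 0.562, -0.429]
ft_force: [0.2, -0.3, -0.3]
grip_width: 65.4
clock: 3.65
position: [441.5, -26.2, 180.0]
eef_rot: [0.562, 0.429, 0.563, -0.429]
ft_force: [-0.4, -0.0, -0.4]
grip_width: 65.3
pos [441.5 -26.2 180. ] world d [-0.   0.2 -0. ] tool shift m [ 0.      0.     -0.0001] turn [-0.04 -0.03  0.03]
force [-0.4 -0.  -0.4] tq [ 0.01  0.05 -0.06] grip 65.3 clock 3.65
R [[-0.001, 0.964, 0.265], [0.0, 0.265, -0.964], [-1.0, -0.001, -0.0]] q6 1.06
[[0.0, -0.289, 0.957, -142.612], [1.0, -0.0, -0.0, 0.159], [0.0, 0.957, 0.289, -74.597], [0.0, 0.0, 0.0, 1.0]]
9744
((439.74432373046875, -22.293376922607422), (50.333248138427734, 99.31188201904297), 15.46230411529541) 75.92536571414234
7438
```

View pics/w1.png

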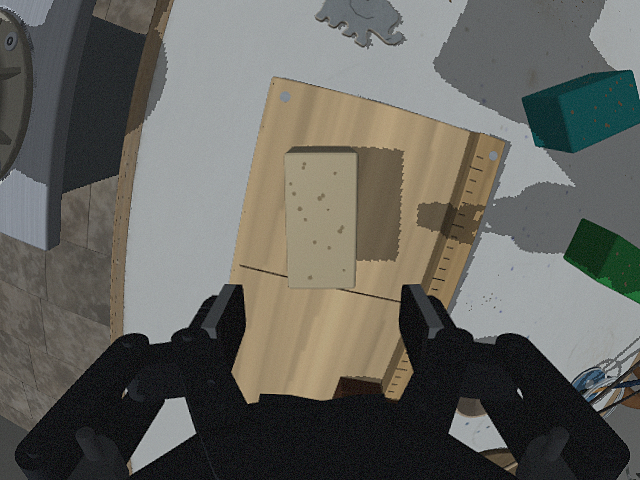

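The wrist view shows the brick square to the jaws, centred at about pixel (320,218), with fingers at 222 and 424 on either side. The cameras agree to within about 4 mm, so I'll descend.

```bash
python3 -m inch '[{"dx":0.03,"dy":-0.001,"dz":-0.002,"ax":0,"ay":0,"az":0},{"dx":0.03,"dy":0,"dz":0,"ax":0,"ay":0,"az":0},{"dx":0.03,"dy":0,"dz":0,"ax":0,"ay":0,"az":0},{"dx":0.01,"dy":0,"dz":0,"ax":0,"ay":0,"az":0},{"dx":0.01,"dy":0,"dz":0,"ax":0,"ay":0,"az":0}]';python3 -m inch '[{"dx":0.01,"dy":0,"dz":0,"ax":0,"ay":0,"az":0},{"dx":0.01,"dy":0,"dz":0,"ax":0,"ay":0,"az":0},{"dx":0.009,"dy":0,"dz":0,"ax":0,"ay":0,"az":0},{"dx":0,"dy":0,"dz":0,"ax":0,"ay":0,"az":0}]'; python3 g.py 440.5 -24 41 15.4
```

```text
clock: 4.32
position: [440.5, -24.1, 70.4]
eef_rot: [0.563, 0.429, 0.562, -0.428]
ft_force: [0.6, 0.1, -0.1]
grip_width: 65.3
clock: 4.82
position: [439.5, -24.0, 40.6]
eef_rot: [0.562, 0.428, 0.563, -0.429]
ft_force: [-0.1, 0.2, -0.7]
grip_width: 65.5
pos [439.5 -24.   40.6] world d [ 1.  -0.   0.4] tool shift m [-0.0004  0.001   0.0003] turn [-0.01 -0.04  0.07]
force [-0.1  0.2 -0.7] tq [-0.02 -0.04  0.02] grip 65.5 clock 4.825
R [[-0.001, 0.964, 0.265], [0.0, 0.265, -0.964], [-1.0, -0.001, -0.001]] q6 1.06
```

```bash
python3 -m inch '[{"dx":0,"dy":0,"dz":0,"ax":0,"ay":0,"az":0},{"dx":0,"dy":0,"dz":0,"ax":0,"ay":0,"az":0}]' 100;  python3 -m inch '[{"dx":0,"dy":0,"dz":0,"ax":0,"ay":0,"az":0},{"dx":0,"dy":0,"dz":0,"ax":0,"ay":0,"az":0},{"dx":0,"dy":0,"dz":0,"ax":0,"ay":0,"az":0},{"dx":0,"dy":0,"dz":0,"ax":0,"ay":0,"az":0}]' 255; python3 g.py 440.5 -24 41 15.4
```

```text
clock: 5.08
position: [440.5, -24.2, 41.6]
eef_rot: [0.563, 0.429, 0.562, -0.428]
ft_force: [-0.1, -0.1, -0.8]
grip_width: 51.8
clock: 5.58
position: [440.7, -24.2, 41.8]
eef_rot: [0.563, 0.429, 0.562, -0.428]
ft_force: [-0.3, 0.3, 6.3]
grip_width: 49.5
pos [440.7 -24.2  41.8] world d [-0.2  0.2 -0.8] tool shift m [ 0.0008 -0.0001 -0.0003] turn [-0.01  0.03 -0.07]
force [-0.3  0.3  6.3] tq [-0.04  0.16  0.05] grip 49.5 clock 5.575
R [[0.001, 0.964, 0.265], [-0.0, 0.265, -0.964], [-1.0, 0.001, 0.001]] q6 1.06
```

Gripped at 49.5 mm, with about 6 N on the base. Next I'll turn it square to the fence in place.

```bash
python3 -m inch '[{"dx":0,"dy":0,"dz":0,"ax":3,"ay":0,"az":0},{"dx":0,"dy":0,"dz":0,"ax":4,"ay":0,"az":0},{"dx":0,"dy":0,"dz":0,"ax":4,"ay":0,"az":0},{"dx":0,"dy":0,"dz":0,"ax":2.8,"ay":0,"az":0},{"dx":0,"dy":0,"dz":0,"ax":0,"ay":0,"az":0}]'; python3 g.py 518 -130 41 1.65
```

```text
clock: 6.2
position: [440.7, -24.4, 41.8]
eef_rot: [0.507, 0.493, 0.506, -0.493]
ft_force: [-0.3, -0.6, 4.7]
grip_width: 49.3
pos [440.7 -24.4  41.8] world d [  77.3 -105.6   -0.8] tool shift m [0.001  0.0744 0.1077] turn [-0.09  0.03 -0.08]
force [-0.3 -0.6  4.7] tq [-0.07  0.24 -0.04] grip 49.3 clock 6.2
R [[0.001, 1.0, 0.027], [-0.0, 0.027, -1.0], [-1.0, 0.001, 0.001]] q6 1.31
```

```bash
python3 -m inch '[{"dx":0,"dy":0.004,"dz":0.006,"ax":0,"ay":0,"az":0},{"dx":0,"dy":0.009,"dz":0.013,"ax":0,"ay":0,"az":0},{"dx":0,"dy":0.009,"dz":0.013,"ax":0,"ay":0,"az":0},{"dx":0,"dy":0.009,"dz":0.013,"ax":0,"ay":0,"az":0},{"dx":0,"dy":0.009,"dz":0.013,"ax":0,"ay":0,"az":0}]';python3 -m inch '[{"dx":0,"dy":0.009,"dz":0.013,"ax":0,"ay":0,"az":0},{"dx":0,"dy":0.009,"dz":0.013,"ax":0,"ay":0,"az":0},{"dx":0,"dy":0.006,"dz":0.009,"ax":0,"ay":0,"az":0},{"dx":0,"dy":0.003,"dz":0.004,"ax":0,"ay":0,"az":0},{"dx":0,"dy":0,"dz":0,"ax":0,"ay":0,"az":0}]'; python3 g.py 518 -130 41 1.65
python3 - <<'E'
from h import *
d=save("scene","s2.png",(300,180,460,370),3)
d=save("top","t2.png",(280,230,480,360),4)
from scipy.spatial.transform import Rotation as Ro
s=observe();q=s["eef_rot"]; R=Ro.from_quat([q[1],q[2],q[3],q[0]]).as_matrix()
d=save("wrist","w2.png")
E
```

```text
clock: 6.82
position: [482.0, -80.7, 41.8]
eef_rot: [0.507, 0.493, 0.507, -0.492]
ft_force: [-1.7, 3.3, 9.0]
grip_width: 49.9
clock: 7.45
position: [510.5, -119.7, 41.9]
eef_rot: [0.507, 0.493, 0.506, -0.493]
ft_force: [-0.5, 0.1, 4.8]
grip_width: 49.2
pos [ 510.5 -119.7   41.9] world d [  7.5 -10.3  -0.9] tool shift m [0.0009 0.0072 0.0105] turn [-0.08  0.02 -0.07]
force [-0.5  0.1  4.8] tq [-0.05  0.14 -0.  ] grip 49.2 clock 7.45
R [[0.001, 1.0, 0.027], [-0.0, 0.027, -1.0], [-1.0, 0.001, 0.0]] q6 1.16
```

View pics/s2.png

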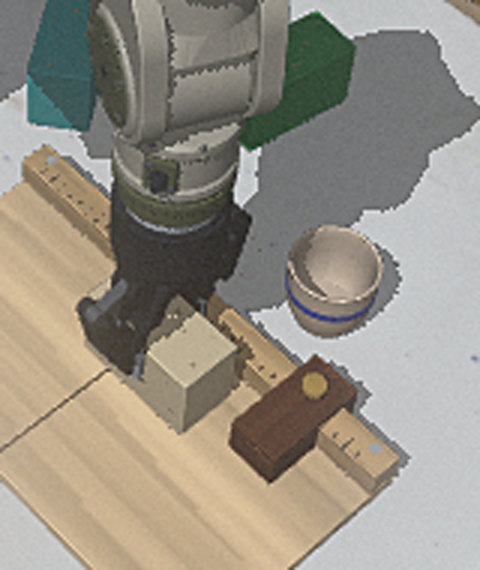

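View pics/t2.png

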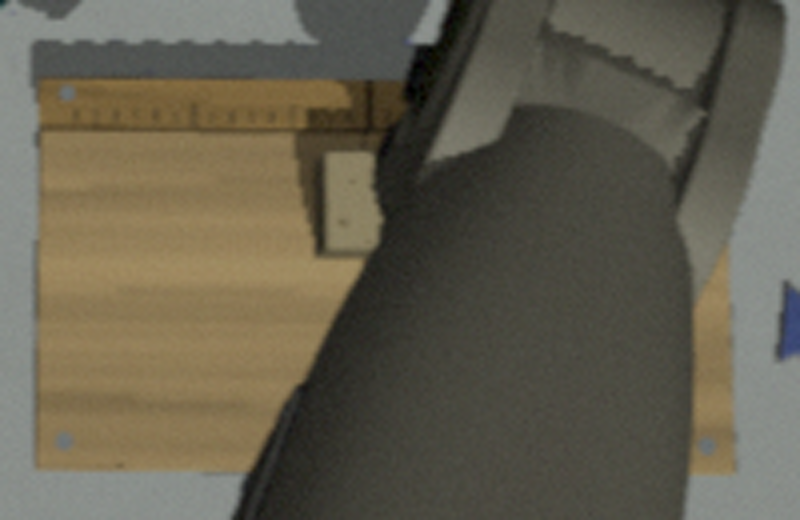

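View pics/w2.png

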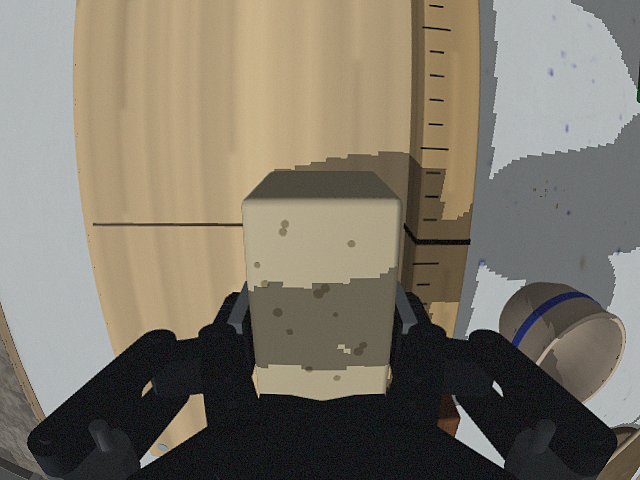

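The brick is square in the jaws. About 20 mm remain to the stop and about 15 mm to the fence. I'll slide to the stop first, in small steps with force checks.

```bash
python3 -m inch '[{"dx":0,"dy":0.001,"dz":0.003,"ax":0,"ay":0,"az":0},{"dx":0,"dy":0.001,"dz":0.003,"ax":0,"ay":0,"az":0},{"dx":0,"dy":0.001,"dz":0.003,"ax":0,"ay":0,"az":0},{"dx":0,"dy":0.001,"dz":0.002,"ax":0,"ay":0,"az":0},{"dx":0,"dy":0.001,"dz":0.001,"ax":0,"ay":0,"az":0}]';python3 g.py 526 -142 41 1.65
python3 -m inch '[{"dx":0,"dy":0,"dz":0.001,"ax":0,"ay":0,"az":0},{"dx":0,"dy":0,"dz":0.001,"ax":0,"ay":0,"az":0}]'
python3 -m inch '[{"dx":0,"dy":0,"dz":0.001,"ax":0,"ay":0,"az":0},{"dx":0,"dy":0,"dz":0.001,"ax":0,"ay":0,"az":0}]'
python3 g.py 526 -142 41 1.65
```

```text
clock: 8.22
position: [515.0, -130.5, 41.9]
eef_rot: [0.507, 0.493, 0.507, -0.493]
ft_force: [-1.1, 2.9, 8.8]
grip_width: 49.5
pos [ 515.  -130.5   41.9] world d [ 11.  -11.5  -0.9] tool shift m [0.0008 0.0107 0.0119] turn [-0.03 -0.07 -0.01]
force [-1.1  2.9  8.8] tq [ 0.38  0.38 -0.02] grip 49.5 clock 8.225
R [[0.0, 1.0, 0.028], [0.001, 0.028, -1.0], [-1.0, 0.0, -0.001]] q6 1.14
clock: 8.48
position: [515.5, -132.5, 41.8]
eef_rot: [0.507, 0.493, 0.507, -0.492]
ft_force: [0.3, 2.6, 7.2]
grip_width: 49.1
clock: 8.72
position: [515.6, -134.5, 41.9]
eef_rot: [0.507, 0.493, 0.507, -0.492]
ft_force: [-0.0, 1.5, 6.5]
grip_width: 49.2
pos [ 515.6 -134.5   41.9] world d [10.4 -7.5 -0.9] tool shift m [0.0009 0.0102 0.0078] turn [-0.03 -0.06 -0.06]
force [-0.   1.5  6.5] tq [ 0.44  0.16 -0.  ] grip 49.2 clock 8.725
R [[0.001, 1.0, 0.028], [0.001, 0.028, -1.0], [-1.0, 0.001, -0.001]] q6 1.14
```

```bash
python3 -m inch '[{"dx":0,"dy":0,"dz":0.001,"ax":0,"ay":0,"az":0},{"dx":0,"dy":0,"dz":0.001,"ax":0,"ay":0,"az":0},{"dx":0,"dy":0,"dz":0.001,"ax":0,"ay":0,"az":0}]'
python3 -m inch '[{"dx":0,"dy":0,"dz":0.001,"ax":0,"ay":0,"az":0}]'
python3 -m inch '[{"dx":0,"dy":0,"dz":0.001,"ax":0,"ay":0,"az":0}]'
```

```text
clock: 9.1
position: [515.7, -137.4, 41.9]
eef_rot: [0.507, 0.493, 0.507, -0.492]
ft_force: [-0.4, 2.6, 7.8]
grip_width: 49.2
clock: 9.22
position: [515.7, -138.5, 41.9]
eef_rot: [0.507, 0.493, 0.507, -0.492]
ft_force: [0.0, 4.4, 7.3]
grip_width: 49.3
clock: 9.35
position: [515.7, -139.5, 41.9]
eef_rot: [0.507, 0.493, 0.507, -0.492]
ft_force: [0.3, 2.8, 7.2]
grip_width: 49.4
```

```bash
python3 -m inch '[{"dx":0,"dy":0,"dz":0.001,"ax":0,"ay":0,"az":0}]'
python3 -m inch '[{"dx":0,"dy":0,"dz":0.001,"ax":0,"ay":0,"az":0}]'
```

```text
clock: 9.48
position: [515.8, -140.5, 41.9]
eef_rot: [0.507, 0.493, 0.507, -0.492]
ft_force: [0.6, 3.0, 7.0]
grip_width: 49.3
clock: 9.6
position: [515.8, -141.5, 41.9]
eef_rot: [0.507, 0.493, 0.507, -0.492]
ft_force: [-0.1, 3.5, 7.1]
grip_width: 48.9
```

```bash
python3 - <<'E'
from h import *
d=save("scene","s3.png",(340,250,440,350),6)
E
```

```text
(no output)
```

View pics/s3.png

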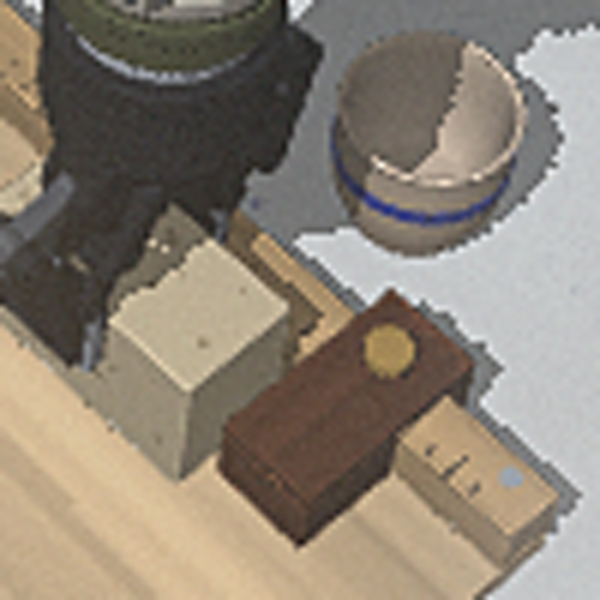

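The end of the brick at crop (180,478) shows a small gap to the stop's lower corner at (220,463). I'll measure it.

```bash
python3 - <<'E'
from h import *
d=get_image("scene")
f=lambda x,y,z: ray(d,340+(x+.5)/6-.5,250+(y+.5)/6-.5,z).round(1)[:2]
print("brick bottom",f(180,480,12),"brick top",f(189,391,76),f(292,308,76),"stop bottom",f(221,467,12),"stop top",f(222,432,46),f(392,290,46),"stopFarside",f(300,548,12))
E
python3 -m inch '[{"dx":0,"dy":0,"dz":0.001,"ax":0,"ay":0,"az":0}]'
python3 -m inch '[{"dx":0,"dy":0,"dz":0.001,"ax":0,"ay":0,"az":0}]'
```

```text
brick bottom [ 497.3 -190. ] brick top [ 493.5 -191.6] [ 541.8 -190.3] stop bottom [ 511.6 -195.4] stop top [ 505.3 -198.4] [ 589.1 -195.3] stopFarside [ 510.5 -235.1]
clock: 9.82
position: [515.8, -142.4, 41.9]
eef_rot: [0.507, 0.493, 0.507, -0.492]
ft_force: [0.5, 3.2, 6.7]
grip_width: 49.7
clock: 9.95
position: [515.9, -143.4, 41.9]
eef_rot: [0.507, 0.493, 0.507, -0.492]
ft_force: [0.4, 3.1, 7.3]
grip_width: 49.0
```

```bash
python3 -m inch '[{"dx":0,"dy":0,"dz":0.001,"ax":0,"ay":0,"az":0}]'
python3 -m inch '[{"dx":0,"dy":0,"dz":0.001,"ax":0,"ay":0,"az":0}]'
```

```text
clock: 10.07
position: [515.9, -144.4, 41.8]
eef_rot: [0.507, 0.493, 0.507, -0.492]
ft_force: [-0.5, 3.0, 7.2]
grip_width: 49.5
clock: 10.2
position: [515.9, -145.5, 41.9]
eef_rot: [0.507, 0.493, 0.507, -0.492]
ft_force: [0.4, 3.8, 6.1]
grip_width: 49.1
```

```bash
python3 -m inch '[{"dx":0,"dy":0,"dz":0.001,"ax":0,"ay":0,"az":0}]'
```

```text
clock: 10.32
position: [515.9, -146.0, 41.9]
eef_rot: [0.507, 0.494, 0.507, -0.492]
ft_force: [-0.5, 5.8, 8.8]
grip_width: 49.5
```

```bash
python3 -m inch '[{"dx":0,"dy":0,"dz":0.0005,"ax":0,"ay":0,"az":0}]'
```

```text
clock: 10.45
position: [515.9, -146.0, 41.9]
eef_rot: [0.507, 0.494, 0.508, -0.492]
ft_force: [0.1, 7.5, 9.0]
grip_width: 49.0
```

The stop is met: position stalls at y = -146.0 and the force is rising. Now I'll slide to the fence.

```bash
python3 -m inch '[{"dx":0,"dy":0.001,"dz":0,"ax":0,"ay":0,"az":0},{"dx":0,"dy":0.002,"dz":0,"ax":0,"ay":0,"az":0},{"dx":0,"dy":0.002,"dz":0,"ax":0,"ay":0,"az":0},{"dx":0,"dy":0.001,"dz":0,"ax":0,"ay":0,"az":0}]'
python3 -m inch '[{"dx":0,"dy":0.001,"dz":0,"ax":0,"ay":0,"az":0}]'
python3 -m inch '[{"dx":0,"dy":0.001,"dz":0,"ax":0,"ay":0,"az":0}]'
python3 g.py 526 -146 41 1.65
```

```text
clock: 10.95
position: [519.8, -145.9, 41.9]
eef_rot: [0.506, 0.493, 0.508, -0.493]
ft_force: [-7.0, 5.2, 13.5]
grip_width: 49.6
clock: 11.08
position: [520.8, -145.8, 41.9]
eef_rot: [0.506, 0.493, 0.508, -0.493]
ft_force: [-6.0, 4.4, 13.5]
grip_width: 48.9
clock: 11.2
position: [521.8, -145.8, 41.9]
eef_rot: [0.506, 0.493, 0.508, -0.493]
ft_force: [-6.4, 5.4, 13.4]
grip_width: 49.1
pos [ 521.8 -145.8   41.9] world d [ 4.2 -0.2 -0.9] tool shift m [0.0009 0.0042 0.0003] turn [-0.04 -0.14  0.15]
force [-6.4  5.4 13.4] tq [ 0.77  1.11 -0.27] grip 49.1 clock 11.2
R [[-0.003, 1.0, 0.028], [0.002, 0.028, -1.0], [-1.0, -0.003, -0.002]] q6 1.12
```

```bash
python3 -m inch '[{"dx":0,"dy":0.001,"dz":0,"ax":0,"ay":0,"az":0}]'
python3 -m inch '[{"dx":0,"dy":0.001,"dz":0,"ax":0,"ay":0,"az":0}]'
```

```text
clock: 11.32
position: [522.8, -145.7, 41.9]
eef_rot: [0.506, 0.493, 0.508, -0.493]
ft_force: [-5.8, 5.3, 13.2]
grip_width: 49.1
clock: 11.45
position: [523.8, -145.7, 41.9]
eef_rot: [0.506, 0.493, 0.508, -0.493]
ft_force: [-7.1, 6.1, 13.3]
grip_width: 49.2
```

```bash
python3 -m inch '[{"dx":0,"dy":0.001,"dz":0,"ax":0,"ay":0,"az":0}]'
```

```text
clock: 11.58
position: [524.8, -145.7, 41.9]
eef_rot: [0.506, 0.493, 0.508, -0.493]
ft_force: [-5.9, 6.3, 13.5]
grip_width: 48.8
```

```bash
python3 -m inch '[{"dx":0,"dy":0.001,"dz":0,"ax":0,"ay":0,"az":0}]'
```

```text
clock: 11.7
position: [525.8, -145.7, 41.9]
eef_rot: [0.506, 0.493, 0.508, -0.493]
ft_force: [-6.4, 4.5, 13.2]
grip_width: 49.3
```

```bash
python3 -m inch '[{"dx":0,"dy":0.001,"dz":0,"ax":0,"ay":0,"az":0}]'
```

```text
clock: 11.82
position: [526.1, -145.6, 41.9]
eef_rot: [0.505, 0.493, 0.508, -0.493]
ft_force: [-10.2, 4.2, 16.5]
grip_width: 49.4
```

Fence contact at x ≈ 526. Next, small increments for the diagonal press.

```bash
python3 -m inch '[{"dx":0,"dy":0.001,"dz":0,"ax":0,"ay":0,"az":0},{"dx":0,"dy":0,"dz":0,"ax":0,"ay":0,"az":0}]'; python3 g.py 526 -146 41 1.65
```

```text
clock: 12.08
position: [526.1, -145.7, 41.9]
eef_rot: [0.505, 0.492, 0.509, -0.494]
ft_force: [-11.1, 4.5, 17.8]
grip_width: 49.0
pos [ 526.1 -145.7   41.9] world d [-0.1 -0.3 -0.9] tool shift m [ 0.0009 -0.0002  0.0003] turn [-0.08 -0.13  0.32]
force [-11.1   4.5  17.8] tq [ 0.68  2.06 -0.35] grip 49.0 clock 12.075
R [[-0.006, 1.0, 0.027], [0.002, 0.027, -1.0], [-1.0, -0.006, -0.002]] q6 1.13
```

```bash
python3 -m inch '[{"dx":0.0003,"dy":0.001,"dz":0,"ax":0,"ay":0,"az":0},{"dx":0,"dy":0,"dz":0,"ax":0,"ay":0,"az":0}]'; python3 g.py 526 -146 41 1.65
```

```text
clock: 12.32
position: [526.2, -145.6, 42.0]
eef_rot: [0.504, 0.492, 0.509, -0.494]
ft_force: [-14.6, 4.5, 22.2]
grip_width: 49.0
pos [ 526.2 -145.6   42. ] world d [-0.2 -0.4 -1. ] tool shift m [ 0.001  -0.0002  0.0004] turn [-0.1  -0.12  0.41]
force [-14.6   4.5  22.2] tq [ 0.62  2.66 -0.33] grip 49.0 clock 12.325
R [[-0.007, 1.0, 0.027], [0.002, 0.027, -1.0], [-1.0, -0.007, -0.002]] q6 1.13
```

```bash
python3 -m inch '[{"dx":-0.0006,"dy":0.001,"dz":0,"ax":0,"ay":0,"az":0},{"dx":0,"dy":0,"dz":0,"ax":0,"ay":0,"az":0},{"dx":0,"dy":0,"dz":0,"ax":0,"ay":0,"az":0}]'; python3 g.py 526 -146 41 1.65
```

```text
clock: 12.7
position: [526.3, -145.6, 42.0]
eef_rot: [0.504, 0.492, 0.509, -0.495]
ft_force: [-15.2, 4.0, 20.7]
grip_width: 49.5
pos [ 526.3 -145.6   42. ] world d [-0.3 -0.4 -1. ] tool shift m [ 0.001  -0.0003  0.0004] turn [-0.13 -0.12  0.51]
force [-15.2   4.   20.7] tq [ 0.53  2.96 -0.44] grip 49.5 clock 12.7
R [[-0.009, 1.0, 0.027], [0.002, 0.027, -1.0], [-1.0, -0.009, -0.002]] q6 1.13
```

```bash
python3 -m inch '[{"dx":-0.0008,"dy":0.001,"dz":0,"ax":0,"ay":0,"az":0},{"dx":0,"dy":0,"dz":0,"ax":0,"ay":0,"az":0},{"dx":0,"dy":0,"dz":0,"ax":0,"ay":0,"az":0}]'; python3 g.py 526 -146 41 1.65; python3 - <<'E'
from h import *
d=save("scene","s4.png",(340,250,440,350),6)
d=save("wrist","w4.png")
E
```

```text
clock: 13.08
position: [526.3, -145.6, 42.0]
eef_rot: [0.503, 0.491, 0.51, -0.496]
ft_force: [-15.9, 2.5, 16.9]
grip_width: 49.2
pos [ 526.3 -145.6   42. ] world d [-0.3 -0.4 -1. ] tool shift m [ 0.001  -0.0003  0.0004] turn [-0.15 -0.13  0.63]
force [-15.9   2.5  16.9] tq [ 0.3   3.09 -0.51] grip 49.2 clock 13.075
R [[-0.011, 1.0, 0.026], [0.002, 0.026, -1.0], [-1.0, -0.011, -0.002]] q6 1.13
```

View pics/s4.png

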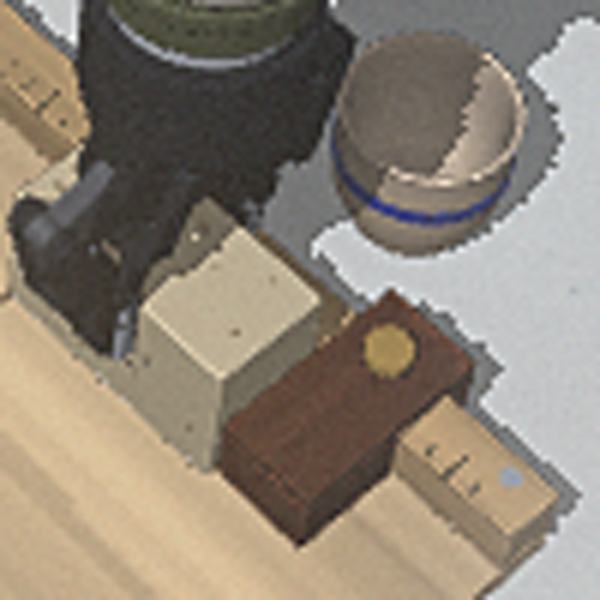

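View pics/w4.png

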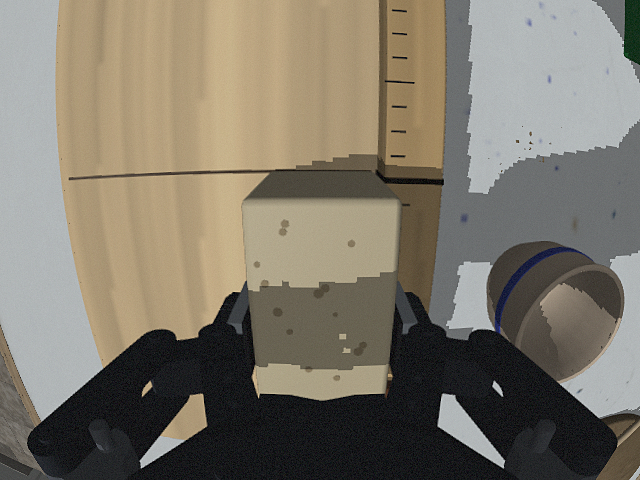

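The end of the brick now touches the stop (contact line near crop (220,390–470)), and the cup has not moved. One depth check for flushness to the fence.

```bash
python3 - <<'E'
from h import *
from scipy.spatial.transform import Rotation as Ro
s=observe();q=s["eef_rot"]; R=Ro.from_quat([q[1],q[2],q[3],q[0]]).as_matrix()
d=get_image("wrist"); z=d["range_z"].astype(float); v,u=np.mgrid[0:480,0:640]; dx=u-d["cx"];dy=v-d["cy"];r=np.hypot(dx,dy)+1e-9;th=r/d["fx"]
p=np.stack([np.tan(th)*dx/r*z,np.tan(th)*dy/r*z,z,np.ones_like(z)],-1)
w=(p@np.array(d["tool_from_camera"]).T)[...,:3]@R.T+s["position"]; ok=(z>0)&(th<1.3)
def edge(mask,side):
    e=[]
    for row in range(0,480):
        c=np.where(mask[row])[0]
        if len(c)>4: e.append(w[row,c[0] if side<0 else c[-1],:2])
    e=np.array(e); k=np.polyfit(e[:,1],e[:,0],1)
    k=np.polyfit(*(e[np.abs(np.polyval(k,e[:,1])-e[:,0])<2].T[::-1]),1); return k,e[:,1].min(),e[:,1].max()
fm=ok&(abs(w[...,2]-37)<5)&(w[...,0]>530)&(w[...,1]>-80)
bm=ok&(abs(w[...,2]-76)<4)&(w[...,0]>480)&(w[...,0]<570)&(v<280)
for n,m,sd in(("fence front",fm,-1),("brick back",bm,1),("brick front",bm,-1)):
    k,a,b=edge(m,sd); print(n,"slope deg",round(np.degrees(np.arctan(-k[0])),2),"x at y=-110",round(np.polyval(k,-110),1),"yrange",a.round(),b.round(),"z",np.median(w[m][:,2]).round(1))
a=w[bm]; print("top z by x:",[np.median(a[(a[:,0]>x)&(a[:,0]<x+12)][:,2]).round(1) for x in (502,514,526,538)])
n=look_for("top","clay_elephant"),look_for("top","clay_fish"); get_image("top")
for o in("clay_elephant","clay_fish","cup"): print(o,[((np.array(t["extent"])*[640,480,640,480]).round().tolist(),round(t["confidence"],2)) for t in look_for("top",o)][:2])
s=observe();print(s["ft_force"],s["clock"])
E
```

```text
fence front slope deg 1.13 x at y=-110 550.3 yrange -80.0 -19.0 z 37.0
brick back slope deg 2.14 x at y=-110 550.1 yrange -121.0 -93.0 z 76.1
brick front slope deg 1.2 x at y=-110 501.0 yrange -122.0 -94.0 z 76.1
top z by x: [np.float64(76.4), np.float64(76.2), np.float64(76.1), np.float64(75.9)]
clay_elephant [([245.0, 301.0, 23.0, 35.0], 0.57)]
clay_fish [([476.0, 294.0, 39.0, 42.0], 0.69)]
cup [([387.0, 197.0, 28.0, 33.0], 0.59)]
[-16.6576151    3.66085774  16.83307513] 13.525
```

Flush to within about 0.2 mm, and the forces are steady at 16–17 N each way. Handing in while it is pressed.

```bash
python3 -c "
from cell import *
print(hand_in()); s=observe(); print(s['ft_force'],s['position'],s['clock'])"
```

```text
the job is handed in; nothing more can be done
None
the job is handed in; nothing more can be done
```

The brick is seated and pressed, and I handed in the job while the gripper was still holding it. No verdict is reported, so this rests on my own last checks.

**What I did:** I gripped the cream brick across its 50 mm width, turned it about 14° square to the fence, and slid it to the stop and then to the fence. I then pressed it diagonally and left it held there. The clock stood at about 13.5 s just before hand-in.

**Last checks:**
- **Fence:** the brick's back edge and the fence face agreed to about 0.2 mm in the wrist depth image.
- **Stop:** the arm stalled against it at y = −146.0 mm, and the scene picture shows the end touching. The final reading was −145.6 mm.
- **Level:** the brick's top measured 76 mm above the table, so it lies flat on the base.
- **Force:** the wrist read about 16.7 N toward the fence and 16.8 N down, both steady. The highest I saw was about 22 N down. Base friction may carry part of the sideways push, so I put the force on the fence at no less than about 8 N.
- **Cup, elephant and fish:** all three are where they started in the top view.

**Disagreements:** the cameras differed by up to 4 mm on where the brick first lay, and the stop stood about 4 mm farther right than my first estimate. Feeling for contact settled both. The brick's front and back edges measured 1.2° and 2.1° against 1.1° to 1.7° for the board and fence. That is within the noise and under the 3.4° allowed.

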